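# Reload the mixer drum with sample bottles and start it

### The arm

A 6-joint arm with a two-finger parallel gripper is mounted at the origin on the work surface. World frame = base frame: x ahead of the robot, y to its left, z up, the work surface at z = 0. Lengths are in m, angles in rad, forces in N, time in s.
With the tool pointing down it reaches from about 0.25 to 0.775 m from the base axis. Payload 4 kg.
Tool frame: the origin (TCP) lies between the finger pads; the fingertips stand 25 mm ahead of it and the grasp point (between the pads) lies 6 mm ahead of it; z points along the fingers, x is the direction in which the jaws open and shut, and the axes are right-handed (so a half turn about z gives the same grasp; the last joint's range is limited). The gripper opens to 94 mm and grips with 3 to 60 N. Pads are 16 mm wide; open, the fingers measure 119 mm over their backs; the gripper's body (75 mm by 177 mm) begins 78 mm behind the grasp point.
Start: joints at [1.106, 0.087, 1.371, -0, 1.684, -0.103], TCP at [0.195, 0.514, 0.231] pointing down, gripper open.
Joint ranges: [-3.1, 3.1], [-0.76, 2.03], [0.27, 2.55], [-1.08, 4.22], [0.17, 2.65], [-2.57, 2.57]. Speed limits (rad/s): [2.79, 2.79, 3.14, 3.14, 3.14, 3.14].

### API

Orientations are given as a rotation vector (axis times angle).
In Python, from workcell import sensors, capture, r gives the robot as it stands.
- The arm moves only by the tool send_rows, never from a script. Its argument "targets" is a list of rows, each a list of 7 numbers: the turn, a rotation vector about the tool's x, y, z in degrees, then the shift along the tool's x, y, z in mm, then the opening in per cent of the stroke, from 0 (shut) to 100 (fully open). A call has 1 to 10 rows; each row is the pose to reach, as a shift and turn from the pose measured when the call began, along the tool's axes at that moment; what a row does not reach only later rows make up. A row lasts 1/8 s, in which the tool goes at most 62.5 mm and 10.7 degrees, less where a joint would pass 70% of its speed; a pose out of reach is approached as far as the arm can. A call with a gripper value outside its range is refused whole. The fingers move at their own pace and stop on an object; "grip_force" is the grip in N (left out, the last holds). Time passes only in rows, so rows that repeat a pose let the fingers close. It gives the time, the measured TCP pose, the force and the opening at its end, in the units of the state.
- sensors.read_state(): the state, without advancing time (a new reading comes with each control period).
- capture(name): name is "side" or "top" or "wrist"; returns a dict with "color" (384x512x3 uint8, red, green, blue), "vfov" (degrees; the focal length in pixels is half the picture's height over the tangent of half this angle, whatever the lens; pixels are square), "cx", "cy" (the principal point, pixels), "k1" (the pictures are not rectified: a ray, as slopes to the right and down, at radius r is drawn at 1 + k1 r^2 times it, then the intrinsics apply), "T" (4x4, takes a point from camera to world coordinates). Camera axes: x right, y down, z forward; pixel columns grow to the right and rows downward; lengths in m; the calibration is good to about 2 mm. A picture is of the moment at which its call begins. There is no depth.
- r.sign_off(): hands the job in, once; it reports no verdict.
The state is a dict: "time_s": time; "joint_positions": joint angles; "qd": joint speeds; "tau": joint torques, N m; "ee_pos": TCP position; "ee_rot": TCP orientation; "wrist_force": force on the tool from outside, world axes, zero at the start; "moment": the same for the moment, N m; "finger_gap": finger opening in m.
Only numpy, scipy, OpenCV 4.12 (cv2) and the standard library are available. Lean on these libraries where they do the work, as an engineer would, in place of code of your own. Each camera call takes 0.05 s, during which the arm holds its last target. There are 200 camera calls.

### The job

First lift the spent bottle with the red stopper out of the mixer's round drum and stand it in the red returns corner of the tray. Then pack the drum honeycomb fashion: the standard with the blue stopper in the middle and every sample bottle with a yellow stopper close around it, all upright on the drum's floor, lowered in rather than dropped. When all are in, press the mixer's blue pedal fully down to its stop, hold it there for about a second and let it spring back; leave the amber jar and the beaker alone.

Things in the scene. Friction and masses are not known exactly. Their poses are not given: they have to be found in the camera images.
- sample1_mid (a point): Sample bottle, white with a yellow stopper. Upright body 40 mm in diameter (foot chamfered 3 mm) up to 36 mm, conical shoulder to 48 mm, then a plain round stopper 16 mm in diameter up to 92 mm: grip it by the stopper. About 120 g, with a weighted foot, so it does not tip easily. This point is on its axis half-way up, 46 mm above its underside; z is its axis. Stands on the tray at first, or is absent (None)
- sample2_mid (a point): Another sample bottle like sample1, or absent (None)
- sample3_mid (a point): Another sample bottle like sample1, or absent (None)
- sample4_mid (a point): Another sample bottle like sample1, or absent (None)
- sample5_mid (a point): Another sample bottle like sample1, or absent (None)
- sample6_mid (a point): Another sample bottle like sample1, or absent (None)
- standard_mid (a point): The standard: a bottle of the same shape and size as the samples, with a blue stopper and a blue band. Point half-way up, 46 mm above its underside. Stands on the tray at first
- spent_mid (a point): The spent bottle of the last batch: same shape and size, grey with a red stopper and red band. Point half-way up, 46 mm above its underside. Stands in the drum at first
- drum_floor (a point): Centre of the drum's inner floor, on the drum's axis, about 55 mm above the table. The drum is an open aluminium cup fixed on the white bench mixer: inner radius 66 mm, inner depth 40 mm, wall 4 mm, so seven bottles fit only as one in the middle and six around it at about 43 mm, 60 degrees apart, with 3 mm of play everywhere. The mixer (180 x 170 x 48 mm) stands left or right, its axes those of this point (x away from the robot at yaw 0, z up)
- returns (a point): Centre of the floor of the tray's returns corner, a 78 mm square with a red floor and a wall rising 8 mm above that floor. The fixed grey tray (250 x 250 mm, floor 6 mm above the table, rim 14 mm) has its centre at x +81 mm, y +81 mm in this point's frame; the walls run along its x and y
- pedal_pad (a point): Point on top of the mixer's blue spring pedal (64 mm wide, 85 mm long, 7 mm thick), 55 mm from its hinge, the best place to press. The pedal sticks out of the mixer's -y side (the mixer's frame); the hinge runs along the mixer's x at its housing. At rest the pad is level, 50 mm above the table; at the stop this point is 16 mm lower. Pressing here straight down takes about 4 N to start and 11 N at the stop; it springs back
- pedal (a joint): Pedal angle in rad: 0 at rest (up), 0.30 at its stop
- jar: Bystander: small amber jar with a black lid, 40 mm in diameter, 44 mm high, standing on the tray among the bottles; origin at the centre of its underside
- beaker: Bystander: clear beaker, 64 mm in diameter, 75 mm high, beyond the middle of the work area; origin at the centre of its underside

How it is judged:
On the way, in this order (a step that is already met when the one before it is completed fails the run):
1. the spent bottle stands upright on the floor of the returns corner, released (angle between spent_mid's own z axis and vertical below 0.12 rad and z of spent_mid in the frame of returns between 0.039 and 0.053 m and x of spent_mid in the frame of returns between -0.03 and 0.03 m and y of spent_mid in the frame of returns between -0.03 and 0.03 m and contact force between the fingers and spent below 0.1 N), for 0.2 s.
2. the standard stands in the middle of the drum and every sample bottle around it, all upright on its floor, released (angle between each of standard_mid, sample1_mid, sample2_mid, sample3_mid, sample4_mid, sample5_mid, sample6_mid's own z axis and vertical below 0.12 rad and z of standard_mid in the frame of drum_floor between 0.039 and 0.053 m and horizontal distance between standard_mid and drum_floor below 0.013 m and z of sample1_mid in the frame of drum_floor between 0.039 and 0.053 m and horizontal distance between each of sample1_mid, sample2_mid, sample3_mid, sample4_mid, sample5_mid, sample6_mid and drum_floor below 0.053 m and horizontal distance between each of sample1_mid, sample2_mid, sample3_mid, sample4_mid, sample5_mid, sample6_mid and standard_mid below 0.055 m and z of sample2_mid in the frame of drum_floor between 0.039 and 0.053 m and z of sample3_mid in the frame of drum_floor between 0.039 and 0.053 m and z of sample4_mid in the frame of drum_floor between 0.039 and 0.053 m and z of sample5_mid in the frame of drum_floor between 0.039 and 0.053 m and z of sample6_mid in the frame of drum_floor between 0.039 and 0.053 m and contact force between the fingers and sample1 below 0.1 N and contact force between the fingers and sample2 below 0.1 N and contact force between the fingers and sample3 below 0.1 N and contact force between the fingers and sample4 below 0.1 N and contact force between the fingers and sample5 below 0.1 N and contact force between the fingers and sample6 below 0.1 N and contact force between the fingers and standard below 0.1 N), for 0.2 s.
3. the pedal is held down at its stop (value of joint pedal above 0.26 rad), for 0.4 s.
At the end, for the whole second after the job is handed in: Spent bottle upright (0.12 rad) on the red corner floor, within 30 mm of its centre along x and y; standard on the drum floor within 13 mm of its axis; all present samples upright on that floor within 55 mm of the standard; all at rest; pedal back under 0.05 rad (angle between each of standard_mid, sample1_mid, sample2_mid, sample3_mid, sample4_mid, sample5_mid, sample6_mid, spent_mid's own z axis and vertical below 0.12 rad and z of standard_mid in the frame of drum_floor between 0.039 and 0.053 m and horizontal distance between standard_mid and drum_floor below 0.013 m and z of sample1_mid in the frame of drum_floor between 0.039 and 0.053 m and horizontal distance between each of sample1_mid, sample2_mid, sample3_mid, sample4_mid, sample5_mid, sample6_mid and drum_floor below 0.053 m and horizontal distance between each of sample1_mid, sample2_mid, sample3_mid, sample4_mid, sample5_mid, sample6_mid and standard_mid below 0.055 m and z of sample2_mid in the frame of drum_floor between 0.039 and 0.053 m and z of sample3_mid in the frame of drum_floor between 0.039 and 0.053 m and z of sample4_mid in the frame of drum_floor between 0.039 and 0.053 m and z of sample5_mid in the frame of drum_floor between 0.039 and 0.053 m and z of sample6_mid in the frame of drum_floor between 0.039 and 0.053 m and z of spent_mid in the frame of returns between 0.039 and 0.053 m and x of spent_mid in the frame of returns between -0.03 and 0.03 m and y of spent_mid in the frame of returns between -0.03 and 0.03 m and linear speed of each of sample1, sample2, sample3, sample4, sample5, sample6, standard, spent below 0.02 m/s and value of joint pedal below 0.05 rad); the robot touches nothing.
It fails at once if the jar or the beaker is pushed more than 60 mm away or tipped over (distance of any of jar, beaker from where it was at the start of the episode above 0.06 m or angle between any of jar, beaker's own z axis and vertical above 0.6 rad).
It fails at once if a bottle is dropped over the drum or the returns corner (falls freely faster than 0.9 m/s, about 40 mm of drop) ((linear speed of sample1 above 0.9 m/s and contact force between the fingers and sample1 below 0.1 N and height (world z) of sample1_mid above 0.083 m) or (linear speed of sample2 above 0.9 m/s and contact force between the fingers and sample2 below 0.1 N and height (world z) of sample2_mid above 0.083 m) or (linear speed of sample3 above 0.9 m/s and contact force between the fingers and sample3 below 0.1 N and height (world z) of sample3_mid above 0.083 m) or (linear speed of sample4 above 0.9 m/s and contact force between the fingers and sample4 below 0.1 N and height (world z) of sample4_mid above 0.083 m) or (linear speed of sample5 above 0.9 m/s and contact force between the fingers and sample5 below 0.1 N and height (world z) of sample5_mid above 0.083 m) or (linear speed of sample6 above 0.9 m/s and contact force between the fingers and sample6 below 0.1 N and height (world z) of sample6_mid above 0.083 m) or (linear speed of standard above 0.9 m/s and contact force between the fingers and standard below 0.1 N and height (world z) of standard_mid above 0.083 m) or (linear speed of spent above 0.9 m/s and contact force between the fingers and spent below 0.1 N and height (world z) of spent_mid above 0.083 m)).
Of sample1, sample2, sample3, sample4, sample5, sample6 only 4 to 6 are there at a start; the rules pass over those that are not, and their reading is None.
At some moment in a run one of sample1, sample2, sample3, sample4, sample5, sample6, standard may be knocked a few centimetres aside while the robot is not near it.
It also fails if it takes over 210 s, if anything falls off the work surface, if the arm or the gripper's body presses on something with over 40 N, if the wrist force passes 120 N, or if a joint passes its speed limit or range.

## Working session

There is one attempt and no reset: what is moved stays moved. The work goes in short steps, Python scripts to look and compute and a tool call to move; the robot and the scene stay as the last step left them, time stands still between calls to the robot, and variables do not carry over. Pictures are saved under pics/ and viewed, about 12 in all and at most 16, crops included, and the job is handed in when it is done.

Besides the shell and the picture viewer there is one more tool, called after "Emit:" as a command line: name --pt "numbers of a row" for each row, then --argument value for the rest. send_rows: Moves the arm, as the interface text tells. Its arguments: {"type":"object","properties":{"targets":{"type":"array","items":{"type":"array","items":{"type":"number"}}},"grip_force":{"type":"number"}},"required":["targets"]}

```bash
ls; mkdir -p pics; cat > h.py <<'E'
import numpy as np, cv2
from scipy.spatial.transform import Rotation as R
from workcell import sensors, capture, r
def K(c):
    h=c["color"].shape[0]; f=h/2/np.tan(np.radians(c["vfov"])/2)
    return f
def ray(c,u,v):
    f=K(c); d=np.array([(u-c["cx"])/f,(v-c["cy"])/f]); p=d.copy()
    for _ in range(20): p=d/(1+c["k1"]*(p@p))
    T=np.array(c["T"]); return T[:3,3], T[:3,:3]@np.array([p[0],p[1],1])
def onz(c,u,v,z):
    o,d=ray(c,u,v); return o+d*(z-o[2])/d[2]
def proj(c,P):
    T=np.array(c["T"]); q=T[:3,:3].T@(np.array(P)-T[:3,3]); p=q[:2]/q[2]
    p=p*(1+c["k1"]*(p@p)); f=K(c); return np.array([c["cx"]+f*p[0],c["cy"]+f*p[1]])
def tri(obs):
    A=np.zeros((3,3));b=np.zeros(3)
    for c,u,v in obs:
        o,d=ray(c,u,v); d/=np.linalg.norm(d); M=np.eye(3)-np.outer(d,d); A+=M;b+=M@o
    return np.linalg.solve(A,b)
def save(c,n): cv2.imwrite(n,c["color"][...,::-1])
def totool(P):
    s=sensors.read_state(); return R.from_rotvec(s["ee_rot"]).inv().apply(np.array(P)-s["ee_pos"])*1000
E
python3 - <<'E'
from h import *
import pickle
s=sensors.read_state(); print({k:np.round(v,3) for k,v in s.items()})
print(R.from_rotvec(s["ee_rot"]).as_matrix().round(3))
C={n:capture(n) for n in("top","side","wrist")}
pickle.dump(C,open("c0.pkl","wb"))
for n,c in C.items():
    save(c,f"pics/{n}0.png"); print(n,c["vfov"],c["k1"],np.round(c["T"],3).tolist())
im=np.hstack([C["top"]["color"],C["side"]["color"]]); 
E
```

```text
pics
{'time_s': np.float64(0.0), 'joint_positions': array([ 1.106,  0.088,  1.372, -0.   ,  1.684, -0.103]), 'qd': array([-0.   , -0.   ,  0.001,  0.001,  0.001,  0.001]), 'tau': array([-1.0000e-03, -3.4019e+01, -3.0243e+01,  7.2000e-02,  3.3000e-02,
       -0.0000e+00]), 'ee_pos': array([0.194, 0.514, 0.229]), 'ee_rot': array([ 2.584,  1.785, -0.003]), 'wrist_force': array([-0.551,  0.177,  0.209]), 'moment': array([-0.044, -0.049, -0.01 ]), 'finger_gap': np.float64(0.094)}
[[ 0.354  0.935 -0.001]
 [ 0.935 -0.354 -0.002]
 [-0.002 -0.    -1.   ]]
top 53.897255735341254 -0.11304973778675607 [[0.006, -0.989, 0.148, 0.489], [-1.0, -0.003, 0.017, -0.035], [-0.016, -0.148, -0.989, 0.904], [0.0, 0.0, 0.0, 1.0]]
side 47.706206447017166 0.0166150965912893 [[0.876, -0.272, 0.398, 0.15], [-0.482, -0.525, 0.701, -0.872], [0.018, -0.806, -0.592, 0.818], [0.0, 0.0, 0.0, 1.0]]
wrist 65.04595466261748 -0.07433922207680695 [[0.354, 0.908, 0.225, 0.129], [0.935, -0.343, -0.087, 0.539], [-0.002, 0.241, -0.97, 0.384], [0.0, 0.0, 0.0, 1.0]]
```

View pics/top0.png

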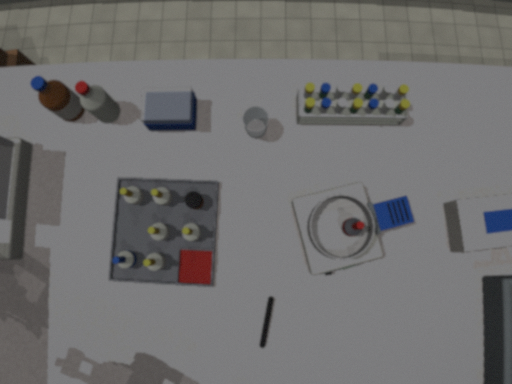

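View pics/side0.png

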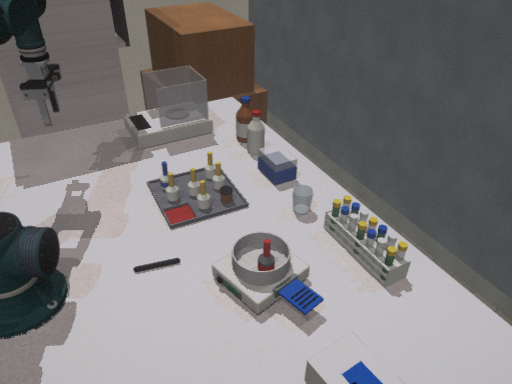

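The tray has five yellow samples, at top-view pixels (132,194), (161,195), (157,231), (191,232) and (152,262). The blue standard is at (125,260), the jar at (194,200) and the red corner at (195,267). The drum is around (342,228), with the spent bottle's stopper at (360,226) and the pedal at (395,213).

```bash
cat >> h.py <<'E'
def blobs(c,col,roi=None,amin=12):
    hsv=cv2.cvtColor(c["color"],cv2.COLOR_RGB2HSV); H,S,V=[hsv[...,i].astype(int) for i in range(3)]
    m={"y":(H>18)&(H<36)&(S>130)&(V>70),"b":(H>105)&(H<128)&(S>150)&(V>50),"r":((H<6)|(H>172))&(S>150)&(V>60)}[col].astype(np.uint8)
    if roi: k=np.zeros_like(m);k[roi[1]:roi[3],roi[0]:roi[2]]=1;m*=k
    n,L,st,ce=cv2.connectedComponentsWithStats(m)
    return [(ce[i].round(1),int(st[i,4]),st[i,:4].tolist()) for i in range(1,n) if st[i,4]>=amin],L
E
python3 - <<'E'
from h import *
import pickle,itertools
C=pickle.load(open("c0.pkl","rb")); t,s=C["top"],C["side"]
TB={}
for col in "ybr":
    a,_=blobs(t,col,(100,170,420,300)); b,_=blobs(s,col,(130,130,340,320))
    print(col,len(a),len(b),a,b)
    for (p,A,_),(q,B,_) in itertools.product(a,b):
        P=tri([(t,*p),(s,*q)]); e=np.linalg.norm(proj(t,P)-p)
        if e<2.5 and -.01<P[2]<.2: print("  ",p,q,P.round(4),round(e,2))
a=cv2.resize(t["color"][165:300,105:225],None,fx=3.3,fy=3.3,interpolation=cv2.INTER_CUBIC)
b=cv2.resize(t["color"][170:282,285:420],None,fx=3.98*1,fy=3.98,interpolation=cv2.INTER_CUBIC)
cv2.imwrite("pics/dr_top.png",b[...,::-1])
c=cv2.resize(s["color"][225:315,205:335],None,fx=5,fy=5,interpolation=cv2.INTER_CUBIC)
cv2.imwrite("pics/dr_side.png",c[...,::-1])
E
```

```text
y 5 5 [(array([123.5, 191. ]), 25, [120, 189, 7, 5]), (array([155. , 192.2]), 25, [152, 190, 7, 6]), (array([151.8, 230. ]), 25, [149, 228, 7, 5]), (array([186.2, 230.5]), 24, [183, 229, 7, 4]), (array([147.2, 262. ]), 31, [144, 260, 7, 5])] [(array([217.7, 167.6]), 29, [216, 162, 4, 14]), (array([192.5, 173.8]), 35, [191, 168, 4, 14]), (array([170. , 178.3]), 27, [168, 173, 4, 14]), (array([202. , 186.4]), 44, [200, 180, 5, 15]), (array([336.7, 202.6]), 38, [334, 199, 6, 8])]
   [155.  192.2] [217.7 167.6] [0.6112 0.2051 0.0742] 0.12
   [151.8 230. ] [192.5 173.8] [0.5268 0.2087 0.074 ] 0.32
   [186.2 230.5] [202.  186.4] [0.5262 0.1313 0.0746] 0.19
   [147.2 262. ] [170.  178.3] [0.4564 0.2162 0.0744] 0.41
b 2 1 [(array([392.9, 212.9]), 812, [375, 197, 38, 32]), (array([115.8, 259.8]), 32, [113, 258, 7, 5])] [(array([299.5, 295.7]), 660, [279, 279, 44, 35])]
   [392.9 212.9] [299.5 295.7] [ 0.5687 -0.3371  0.0455] 0.04
r 2 3 [(array([358.5, 225.1]), 47, [354, 222, 9, 7]), (array([194.7, 266.6]), 962, [179, 251, 32, 33])] [(array([179.6, 214.1]), 305, [166, 206, 28, 18]), (array([266.6, 240.9]), 20, [264, 239, 6, 5]), (array([264.4, 268.2]), 30, [259, 266, 13, 5])]
   [358.5 225.1] [266.6 240.9] [ 0.5366 -0.2315  0.1428] 0.84
   [194.7 266.6] [179.6 214.1] [0.4451 0.1222 0.0056] 0.57
```

View pics/dr_top.png

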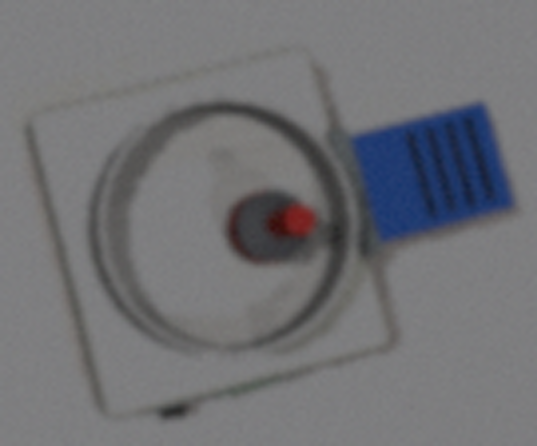

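View pics/dr_side.png

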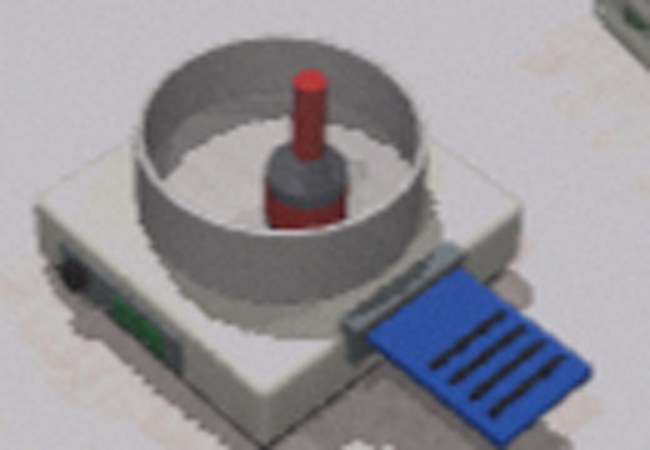

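The spent stopper comes out at about (0.537, -0.232) with its top near z 0.145, and the pedal at about (0.569, -0.337). I'll go above the spent bottle with the tool squared to the world (tool x = world y, tool y = world x).

Emit:
send_rows --pt "0 0 -10 -288 291 -20 40" --pt "0 0 -20.7 -576 583 -20 40" --pt "0 0 -20.7 -576 583 -20 40" --pt "0 0 -20.7 -576 583 -20 40" --pt "0 0 -20.7 -576 583 -20 40" --pt "0 0 -20.7 -576 583 -20 40" --pt "0 0 -20.7 -576 583 -20 40" --pt "0 0 -20.7 -576 583 -20 40" --pt "0 0 -20.7 -576 583 -20 40" --pt "0 0 -20.7 -576 583 -20 40" --grip_force 20

```text
time_s: 1.4
ee_pos: [0.4532, -0.0514, 0.246]
ee_rot: [2.222, 2.22, -0.002]
wrist_force: [0.8, 0.2, 0.3]
finger_gap: 0.0376
```

```bash
python3 - <<'E'
from h import *
s=sensors.read_state();print(s["time_s"],s["ee_pos"],R.from_rotvec(s["ee_rot"]).as_matrix().round(3),totool([.535,-.231,.25]).round(1))
E
```

```text
1.4 [ 0.45319989 -0.0514361   0.24595395] [[ 0.001  1.    -0.   ]
 [ 1.    -0.001 -0.001]
 [-0.001 -0.    -1.   ]] [-179.5   82.    -3.9]
```

Emit:
send_rows --pt "0 0 0 -60 27 -4 40" --pt "0 0 0 -120 55 -4 40" --pt "0 0 0 -180 82 -4 40" --pt "0 0 0 -180 82 -4 40" --pt "0 0 0 -180 82 -4 40" --pt "0 0 0 -180 82 -4 40" --pt "0 0 0 -180 82 -4 40"

```text
time_s: 2.28
ee_pos: [0.5349, -0.23, 0.2509]
ee_rot: [2.219, 2.221, -0.001]
wrist_force: [-0.7, -0.8, 0.2]
finger_gap: 0.0377
```

```bash
python3 - <<'E'
from h import *
s=sensors.read_state();print(s["time_s"],s["ee_pos"],s["qd"].round(3))
c=capture("wrist");t=capture("top")
import pickle;pickle.dump((c,t),open("c1.pkl","wb"))
save(c,"pics/w1.png")
print(blobs(c,"r")[0])
print(proj(c,[.535,-.231,.147]))
E
```

```text
2.275 [ 0.53487181 -0.22995823  0.25091759] [-0.002  0.001 -0.002 -0.001 -0.003 -0.   ]
[(array([501.5, 105.8]), 1155, [488, 74, 24, 60]), (array([253.2, 164.8]), 44, [241, 163, 26, 8]), (array([252. , 192.5]), 335, [244, 180, 17, 25])]
[253.9960634  196.98915641]
```

View pics/w1.png

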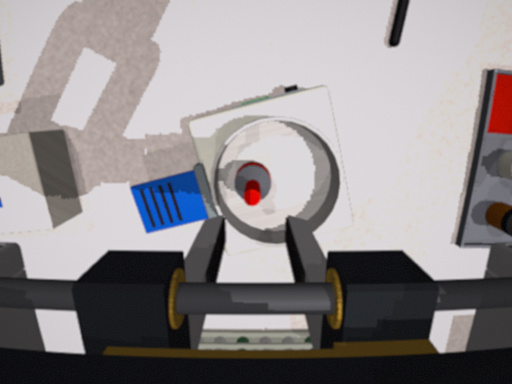

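The wrist view shows the spent stopper's top at (253,197), as predicted. The drum rim spans columns 215–340 and rows 117–242, and the pedal is at (170,200). Next: go down and grip.

Emit:
send_rows --pt "0 0 0 -2 0 50 40" --pt "0 0 0 -2 0 90 40" --pt "0 0 0 -2 0 112 40" --pt "0 0 0 -2 0 115 40" --pt "0 0 0 -2 0 115 40" --pt "0 0 0 -2 0 115 0" --pt "0 0 0 -2 0 115 0" --pt "0 0 0 -2 0 115 0" --pt "0 0 0 -2 0 115 0"

```text
time_s: 3.5
ee_pos: [0.5355, -0.2328, 0.1369]
ee_rot: [2.219, 2.22, -0.0]
wrist_force: [-0.2, -0.6, 3.2]
finger_gap: 0.0154
```

```bash
python3 - <<'E'
from h import *
import pickle
from scipy.optimize import least_squares
w,t=pickle.load(open("c1.pkl","rb")); s=pickle.load(open("c0.pkl","rb"))["side"]
th=np.linspace(0,2*np.pi,180)
def ext(c,p):
    q=np.array([proj(c,[p[0]+.07*np.cos(a),p[1]+.07*np.sin(a),p[2]]) for a in th]); return np.r_[q.min(0),q.max(0)]
ow=np.array([214.5,117,341,243.]); os_=np.array([232.2,232.4,290.8,272.])
for nm,f in [("both",lambda p:np.r_[ext(w,p)-ow,ext(s,p)-os_]),("w",lambda p:np.r_[ext(w,[*p[:2],.095])-ow,p[2]-.095]),("s",lambda p:np.r_[ext(s,[*p[:2],.095])-os_,p[2]-.095])]:
    r_=least_squares(f,[.53,-.22,.095]); print(nm,r_.x.round(4),r_.fun.round(1))
# returns + tray
c0=pickle.load(open("c0.pkl","rb"))["top"]
print(onz(c0,194.7,266.6,.006))
# standard etc from top using z=.074 at blob centroid
for p in blobs(c0,"y",(100,170,230,300))[0]+blobs(c0,"b",(100,170,230,300))[0]: print(p[0],onz(c0,*p[0],.0743).round(4))
E
```

```text
both [ 0.5368 -0.2054  0.0862] [-1.1  1.   0.8  0.5 -1.1  0.5 -2.   1.1]
w [ 0.5345 -0.2059  0.095 ] [-2.7 -1.2  2.8  1.9  0. ]
s [ 0.537  -0.2125  0.095 ] [ 0.1 -0.5 -0.1  0.4  0. ]
[0.44389676 0.12267843 0.006     ]
[123.5 191. ] [0.6135 0.2785 0.0743]
[155.  192.2] [0.611  0.2052 0.0743]
[151.8 230. ] [0.5261 0.2089 0.0743]
[186.2 230.5] [0.5258 0.1315 0.0743]
[147.2 262. ] [0.4556 0.2166 0.0743]
[115.8 259.8] [0.459  0.2884 0.0743]
```

Emit:
send_rows --pt "0 0 0 0 0 -40 0" --pt "0 0 0 0 0 -85 0" --pt "0 0 0 10 -2 -115 0" --pt "0 0 0 50 -13 -115 0" --pt "0 0 0 100 -26 -115 0" --pt "0 0 0 150 -39 -115 0" --pt "0 0 0 200 -52 -115 0" --pt "0 0 0 250 -65 -115 0" --pt "0 0 0 300 -78 -115 0" --pt "0 0 0 335 -87 -115 0"

```text
time_s: 4.75
ee_pos: [0.4468, 0.1043, 0.2502]
ee_rot: [2.218, 2.222, -0.001]
wrist_force: [0.9, -0.1, -1.5]
finger_gap: 0.0157
```

```bash
python3 - <<'E'
from h import *
s=sensors.read_state();print(s["time_s"],s["ee_pos"],s["finger_gap"])
c=capture("wrist");t=capture("top")
import pickle;pickle.dump((c,t),open("c2.pkl","wb"))
save(c,"pics/w2.png")
print(blobs(c,"r")[0])
print(totool([.444,.1227,.088]).round(1))
E
```

```text
4.75 [0.44685    0.10432141 0.25023136] 0.01565308576787923
[(array([268.4, 165.9]), 3153, [233, 138, 66, 63]), (array([255.1, 241.6]), 1294, [240, 214, 31, 54])]
[ 17.7  -2.7 162.3]
```

View pics/w2.png

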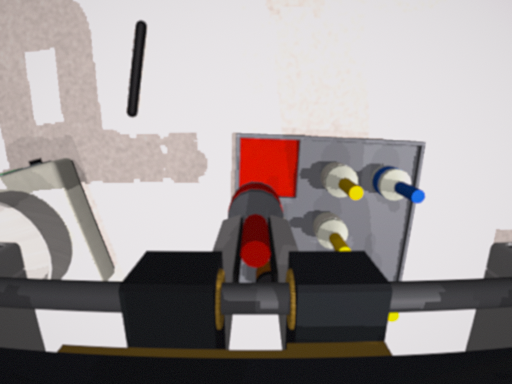

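The bottle is held upright at (255,240), and the red corner is centred at about (270,168), which agrees with the top-view fix. Lowering it there and releasing.

Emit:
send_rows --pt "0 0 0 18 -3 30 0" --pt "0 0 0 18 -3 70 0" --pt "0 0 0 18 -3 110 0" --pt "0 0 0 18 -3 140 0" --pt "0 0 0 18 -3 155 0" --pt "0 0 0 18 -3 161 0" --pt "0 0 0 18 -3 162 0" --pt "0 0 0 18 -3 162 0" --pt "0 0 0 18 -3 162 30" --pt "0 0 0 18 -3 162 30"

```text
time_s: 6.1
ee_pos: [0.4443, 0.1232, 0.0892]
ee_rot: [2.213, 2.226, 0.002]
wrist_force: [-1.4, -0.9, -0.8]
finger_gap: 0.0277
```

Emit:
send_rows --pt "0 0 0 0 0 0 30" --pt "0 0 0 0 0 -50 30" --pt "0 0 0 0 0 -100 40" --pt "0 0 0 40 5 -140 40" --pt "0 0 0 80 10 -150 40" --pt "0 0 0 120 10 -150 40" --pt "0 0 0 140 10 -150 40" --pt "0 0 0 140 10 -150 40" --pt "0 0 0 140 10 -150 40"

```text
time_s: 7.22
ee_pos: [0.4531, 0.2623, 0.2389]
ee_rot: [2.214, 2.225, 0.0]
wrist_force: [-0.2, 0.4, -0.5]
finger_gap: 0.0375
```

```bash
cat >> h.py <<'E'
def tops(c,cols="yb",ztop=.098,roi=None):
    """stopper-top disc: fit by matching projected stopper cylinder (z ztop-.044..ztop) bbox/centroid to blob"""
    from scipy.optimize import least_squares
    out=[]
    for col in cols:
        B,_=blobs(c,col,roi,40)
        for ce,A,bb in B:
            def pred(p):
                q=np.array([proj(c,[p[0]+.008*np.cos(a),p[1]+.008*np.sin(a),z]) for z in(ztop-.040,ztop) for a in np.linspace(0,6.28,40)])
                return np.array([q[:,0].min(),q[:,1].min(),q[:,0].max(),q[:,1].max()])
            ob=np.array([bb[0]-.5,bb[1]-.5,bb[0]+bb[2]-.5,bb[1]+bb[3]-.5])
            s=least_squares(lambda p:pred(p)-ob,onz(c,*ce,ztop-.02)[:2],loss="soft_l1")
            out.append((col,ce,A,s.x.round(4),s.fun.round(1)))
    return out
E
python3 - <<'E'
from h import *
import pickle
w,_=pickle.load(open("c2.pkl","rb")); print("ret",onz(w,269,167.5,.006))
s=sensors.read_state();print(s["time_s"],s["ee_pos"],s["finger_gap"])
c=capture("wrist");t=capture("top");d=capture("side")
pickle.dump((c,t,d),open("c3.pkl","wb"))
save(c,"pics/w3.png"); 
for x in tops(c,"ybr"): print(x)
E
```

```text
ret [0.44429667 0.1225198  0.006     ]
7.225 [0.45310668 0.2623287  0.23885641] 0.03746755223325727
('y', array([206.8, 185.2]), 274, array([0.4547, 0.2111]), array([-0.7, -0.4,  0.9,  0.4]))
('y', array([138.4, 241.9]), 305, array([0.5202, 0.1283]), array([ 0.1, -3.9, -0.1,  2.1]))
('y', array([335.5, 298.7]), 486, array([0.6112, 0.3572]), array([-3.2, 26.1,  1.7, -2.6]))
('y', array([173.1, 302.6]), 358, array([0.6125, 0.168 ]), array([-2. , 25.2,  7. , -2.5]))
('y', array([181.4, 275.8]), 43, array([0.5563, 0.1837]), array([ -2.1, -14.7,  12.9,   3.5]))
('y', array([262.1, 318.6]), 116, array([0.6136, 0.271 ]), array([ -0.4, -17.2,   0.4,   3.5]))
('y', array([295.9, 350.5]), 2591, array([0.6665, 0.4773]), array([301.9, -10.9,  -2.3,   2.5]))
('b', array([271.7, 189.5]), 231, array([0.4592, 0.2801]), array([-1.6, -1.2,  1.2,  1. ]))
('r', array([146.9, 162.7]), 2678, array([0.4498, 0.1254]), array([  2.2,  35.2, -32.5,  -2.7]))
```

View pics/w3.png

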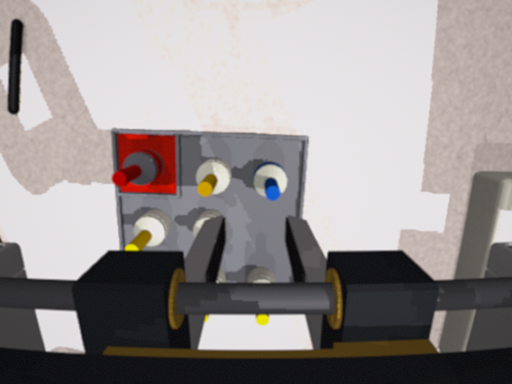

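The spent bottle is standing in the red corner at (140,165). The standard's stopper top is at (273,194). Next is a cross-check of the standard's position, since the top and wrist views differ by 8 mm.

```bash
python3 - <<'E'
from h import *
import pickle
c,t,d=pickle.load(open("c3.pkl","rb")); C=pickle.load(open("c0.pkl","rb"))
print(onz(c,272.5,193,.098),onz(c,270,180,.042),onz(c,119,178,.098),onz(c,148,162,.006))
B=blobs(t,"b",(100,170,230,300))[0];print(B)
for n,c_ in(("w",c),("t",t),("t0",C["top"])):
  for P in([.459,.281],[.459,.288]): print(n,P,[proj(c_,[*P,z]).round(1).tolist() for z in(.058,.098)])
print(np.degrees(R.from_matrix(c["T"][:3,:3]).as_euler("zyx")))
for roi in [(95,240,140,280)]:
  x=cv2.resize(t["color"][235:285,95:165],None,fx=8,fy=8,interpolation=cv2.INTER_NEAREST); y=cv2.resize(c["color"][140:210,225:315],None,fx=6,fy=6,interpolation=cv2.INTER_NEAREST)
  y=y[:400]; x=x[:400]; cv2.imwrite("pics/cmp.png",cv2.resize(np.hstack([x,y])[...,::-1],None,fx=.7,fy=.7))
E
```

```text
[0.45922766 0.27981093 0.098     ] [0.45775592 0.27984531 0.042     ] [0.44439411 0.12356712 0.098     ] [0.44212886 0.12165653 0.006     ]
[]
w [0.459, 0.281] [[271.6, 184.0], [273.7, 192.8]]
w [0.459, 0.288] [[277.8, 184.0], [280.6, 192.8]]
t [0.459, 0.281] [[121.7, 259.7], [115.0, 260.2]]
t [0.459, 0.288] [[118.7, 259.6], [111.9, 260.1]]
t0 [0.459, 0.281] [[121.7, 259.7], [115.0, 260.2]]
t0 [0.459, 0.288] [[118.7, 259.6], [111.9, 260.1]]
[-90.30876376  14.09800199 179.9568806 ]
```

View pics/cmp.png

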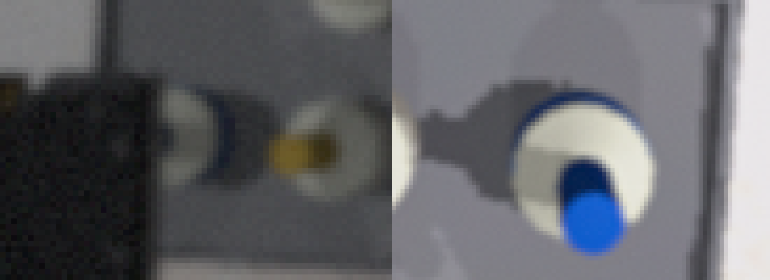

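Wrist data is self-consistent: the top-view blob was only the lit tip. The standard is at (0.459, 0.280). Grasping it and carrying it towards the drum.

Emit:
send_rows --pt "0 0 0 18 6 50 40" --pt "0 0 0 18 6 100 40" --pt "0 0 0 18 6 140 40" --pt "0 0 0 18 6 152 40" --pt "0 0 0 18 6 152 40" --pt "0 0 0 18 6 152 0" --pt "0 0 0 18 6 152 0" --pt "0 0 0 18 6 152 0" --pt "0 0 0 18 6 152 0"

```text
time_s: 8.5
ee_pos: [0.4606, 0.2804, 0.0888]
ee_rot: [2.214, 2.223, 0.006]
wrist_force: [0.4, -1.7, 4.7]
finger_gap: 0.0157
```

Emit:
send_rows --pt "0 0 0 0 0 -50 0" --pt "0 0 0 0 0 -110 0" --pt "0 0 0 -20 3 -160 0" --pt "0 0 0 -70 10 -175 0" --pt "0 0 0 -130 20 -175 0" --pt "0 0 0 -190 30 -175 0" --pt "0 0 0 -250 40 -175 0" --pt "0 0 0 -310 50 -175 0" --pt "0 0 0 -370 60 -175 0" --pt "0 0 0 -420 65 -175 0"

```text
time_s: 9.75
ee_pos: [0.5261, -0.1414, 0.2632]
ee_rot: [2.216, 2.223, 0.005]
wrist_force: [1.0, 0.3, -0.3]
finger_gap: 0.0157
```

```bash
python3 - <<'E'
from h import *
import pickle
s=sensors.read_state();print(s["time_s"],s["ee_pos"],s["finger_gap"])
c=capture("wrist"); pickle.dump(c,open("c4.pkl","wb"))
_,t,d=pickle.load(open("c3.pkl","rb"))
a=cv2.resize(t["color"][180:280,295:385],None,fx=4,fy=4,interpolation=cv2.INTER_CUBIC)
b=cv2.resize(d["color"][228:308,222:302],None,fx=5,fy=5,interpolation=cv2.INTER_CUBIC)
im=np.hstack([a,b]); cv2.imwrite("pics/drum3.png",im[...,::-1]); save(c,"pics/w4.png")
E
```

```text
9.75 [ 0.52610184 -0.14138955  0.26324522] 0.015692348892058915
```

View pics/w4.png

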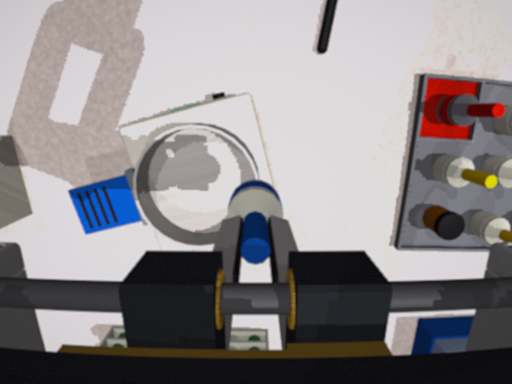

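View pics/drum3.png

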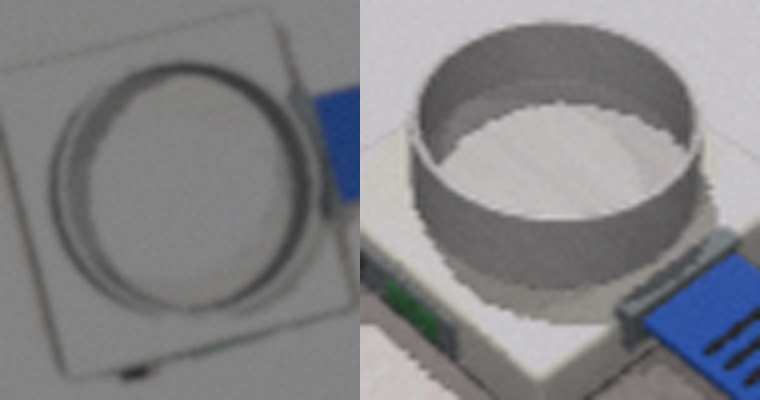

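The bottle is held well. In the wrist picture the empty drum's rim runs over columns 133–258 and rows 122–245, and the enlarged top and side pictures show the same thin bright rim ring. I'll fit the rim ring (66–70 mm, z 0.095) by score in every view.

```bash
python3 - <<'E'
from h import *
import pickle
c4=pickle.load(open("c4.pkl","rb")); _,t,d=pickle.load(open("c3.pkl","rb")); w1,_=pickle.load(open("c1.pkl","rb"))
th=np.radians(np.arange(0,360,3))
def projv(c,P):
    T=np.array(c["T"]); q=(P-T[:3,3])@T[:3,:3]; p=q[...,:2]/q[...,2:]; p=p*(1+c["k1"]*(p**2).sum(-1,keepdims=True))
    return (p*K(c)+[c["cx"],c["cy"]]).astype(np.float32)
rs=np.array([.0635,.0645,.0675,.0685,.0715,.0725])
def prof(c,g,x,y,z,rr):
    P=np.stack([x+np.outer(rr,np.cos(th)),y+np.outer(rr,np.sin(th)),np.full((len(rr),len(th)),z)],-1)
    q=projv(c,P); return cv2.remap(g,q[...,0],q[...,1],cv2.INTER_LINEAR)
for n,c in(("w4",c4),("w1",w1),("side",d),("top",t)):
    g=cv2.cvtColor(c["color"],cv2.COLOR_RGB2GRAY).astype(np.float32)
    for z in(.093,.095,.097):
        best=[]
        for x in np.arange(.526,.548,.001):
            for y in np.arange(-.222,-.196,.001):
                I=prof(c,g,x,y,z,rs); r=I[2:4].mean(0); e=np.clip(r-I[:2].mean(0),-10,30)+np.clip(r-I[4:].mean(0),-10,30)
                best.append((e.mean(),x,y))
        best.sort(reverse=True); print(n,z,[np.round(b,3).tolist() for b in best[:3]])
print("top guess",onz(t,342.5,226.4,.095)); s=[]
print(totool([.536,-.21,.25]))
E
```

```text
w4 0.093 [[32.438, 0.535, -0.209], [31.861, 0.535, -0.208], [31.031, 0.536, -0.208]]
w4 0.095 [[33.139, 0.535, -0.208], [32.008, 0.535, -0.207], [31.968, 0.535, -0.209]]
w4 0.097 [[33.662, 0.535, -0.208], [33.528, 0.536, -0.208], [33.495, 0.536, -0.207]]
w1 0.093 [[22.555, 0.535, -0.208], [22.028, 0.536, -0.209], [21.864, 0.535, -0.209]]
w1 0.095 [[23.616, 0.535, -0.209], [23.185, 0.536, -0.209], [23.107, 0.535, -0.207]]
w1 0.097 [[24.415, 0.535, -0.207], [24.09, 0.535, -0.209], [23.69, 0.535, -0.208]]
side 0.093 [[24.214, 0.538, -0.207], [24.06, 0.538, -0.206], [23.754, 0.537, -0.206]]
side 0.095 [[24.322, 0.537, -0.208], [24.216, 0.537, -0.209], [23.845, 0.536, -0.208]]
side 0.097 [[24.478, 0.536, -0.21], [24.155, 0.536, -0.209], [23.953, 0.536, -0.211]]
top 0.093 [[22.164, 0.535, -0.208], [21.935, 0.536, -0.208], [20.767, 0.536, -0.207]]
top 0.095 [[22.781, 0.535, -0.207], [22.438, 0.535, -0.208], [22.267, 0.536, -0.207]]
top 0.097 [[23.867, 0.535, -0.207], [23.15, 0.536, -0.207], [21.605, 0.535, -0.208]]
top guess [ 0.53513657 -0.20827655  0.095     ]
[-62.52253829  10.02274292  12.89213808]
```

All four views agree on a drum centre of (0.5355, -0.208). Placing the standard.

Emit:
send_rows --pt "0 0 0 -30 5 0 0" --pt "0 0 0 -67 10 20 0" --pt "0 0 0 -67 10 60 0" --pt "0 0 0 -67 10 95 0" --pt "0 0 0 -67 10 115 0" --pt "0 0 0 -67 10 123 0" --pt "0 0 0 -67 10 125 0" --pt "0 0 0 -67 10 125 0" --pt "0 0 0 -67 10 125 30" --pt "0 0 0 -67 10 125 30"

```text
time_s: 11.05
ee_pos: [0.5367, -0.2153, 0.1388]
ee_rot: [2.219, 2.213, -0.002]
wrist_force: [-0.5, -0.7, 0.1]
finger_gap: 0.0279
```

Emit:
send_rows --pt "0 0 0 0 0 0 30" --pt "0 0 0 0 0 -50 30" --pt "0 0 0 0 0 -100 40" --pt "0 0 0 40 -10 -120 40" --pt "0 0 0 80 -20 -120 40" --pt "0 0 0 80 -20 -120 40" --pt "0 0 0 80 -20 -120 40"

```text
time_s: 11.92
ee_pos: [0.5165, -0.1348, 0.2582]
ee_rot: [2.219, 2.213, -0.002]
wrist_force: [0.0, 0.4, -0.3]
finger_gap: 0.0372
```

```bash
python3 - <<'E'
from h import *
import pickle
s=sensors.read_state();print(s["time_s"],s["ee_pos"],s["finger_gap"])
c=capture("wrist");t=capture("top"); pickle.dump((c,t),open("c5.pkl","wb"))
for z,cc in((.147,"b"),): 
    for x in tops(c,cc,z): print(x)
for x in blobs(c,"b")[0]: print(x)
save(c,"pics/w5.png")
# stopper positions from top view, blob centroid taken at z=.095
for x in blobs(t,"y",(100,170,230,300))[0]: print(x[0],onz(t,*x[0],.093).round(4))
E
```

```text
11.925 [ 0.51645859 -0.13478565  0.25817182] 0.0371680602534165
('b', array([196. , 182.1]), 69, array([ 0.5098, -0.1942]), array([-1.5, -5.9,  3. ,  2.2]))
('b', array([101.6, 212.7]), 2380, array([ 0.5531, -0.3106]), array([  2.4,  25.6, -33.3,  -3.4]))
('b', array([174.4, 208.1]), 338, array([ 0.5351, -0.2152]), array([-1. , -1.2,  1.3,  1.1]))
('b', array([449.5, 334.3]), 800, array([0.6887, 0.0947]), array([ 7.4, -8.5, -2.2,  2.2]))
(array([196. , 182.1]), 69, [184, 177, 20, 17])
(array([101.6, 212.7]), 2380, [66, 185, 71, 57])
(array([174.4, 208.1]), 338, [163, 196, 24, 25])
(array([449.5, 334.3]), 800, [429, 324, 42, 23])
[123.6 191.3] [0.61   0.2712 0.093 ]
[155.2 192.3] [0.608  0.1994 0.093 ]
[152.2 229.9] [0.5255 0.2025 0.093 ]
[186.5 230.6] [0.5248 0.1271 0.093 ]
[148.  262.1] [0.4562 0.2092 0.093 ]
```

View pics/w5.png

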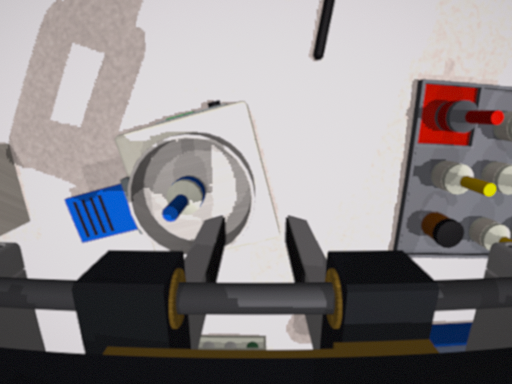

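The standard landed at y = -0.215, 7 mm off, because the arm was still settling when that call began. I'll regrip it and shift it to the centre.

Emit:
send_rows --pt "0 0 0 -40 10 0 35" --pt "0 0 0 -80 19 0 35" --pt "0 0 0 -80 19 40 35" --pt "0 0 0 -80 19 90 35" --pt "0 0 0 -80 19 117 35" --pt "0 0 0 -80 19 119 35" --pt "0 0 0 -80 19 119 35" --pt "0 0 0 -80 19 119 0" --pt "0 0 0 -80 19 119 0" --pt "0 0 0 -80 19 119 0"

```text
time_s: 13.28
ee_pos: [0.5364, -0.2164, 0.1409]
ee_rot: [2.218, 2.21, -0.001]
wrist_force: [0.9, -0.1, 3.3]
finger_gap: 0.0155
```

Emit:
send_rows --pt "0 0 0 0 0 -3 0" --pt "0 0 0 4 0 -4 0" --pt "0 0 0 7 0 -4 0" --pt "0 0 0 7 0 -4 0" --pt "0 0 0 7 0 -2 0" --pt "0 0 0 7 0 -1 0" --pt "0 0 0 7 0 0 0" --pt "0 0 0 7 0 0 0" --pt "0 0 0 7 0 0 30" --pt "0 0 0 7 0 0 30"

```text
time_s: 14.52
ee_pos: [0.5366, -0.2095, 0.1411]
ee_rot: [2.218, 2.21, -0.001]
wrist_force: [-0.9, 0.6, 0.0]
finger_gap: 0.0274
```

Emit:
send_rows --pt "0 0 0 0 0 0 30" --pt "0 0 0 0 0 -50 30" --pt "0 0 0 0 0 -100 40" --pt "0 0 0 40 -10 -120 40" --pt "0 0 0 100 -20 -120 40" --pt "0 0 0 100 -20 -120 40" --pt "0 0 0 100 -20 -120 40" --pt "0 0 0 100 -20 -120 40"

```text
time_s: 15.52
ee_pos: [0.5161, -0.1096, 0.2596]
ee_rot: [2.22, 2.209, -0.002]
wrist_force: [0.8, 0.2, -0.1]
finger_gap: 0.0374
```

```bash
cat > look.py <<'E'
from h import *
import sys,pickle
z=float(sys.argv[1]); cols=sys.argv[2]
s=sensors.read_state();print(s["time_s"],s["ee_pos"].round(4),s["qd"].round(3),round(s["finger_gap"],4))
c=capture("wrist"); pickle.dump(c,open("last.pkl","wb")); save(c,"pics/last.png")
for col,ce,A,p,f in tops(c,cols,z):
    if abs(f).max()<7 and ce[1]<270: print(col,ce,A,p,f,"TCP delta",totool([*p,z-.011]).round(0))
E
python3 look.py .147 b
```

```text
15.525 [ 0.5161 -0.1096  0.2596] [-0.007  0.004 -0.001  0.003  0.002  0.002] 0.0374
b [181.1 183.2] 81 [ 0.5117 -0.1838] [-1.7 -4.   4.4  2.1] TCP delta [-73.  -5. 124.]
b [156.  207.6] 362 [ 0.5348 -0.209 ] [-1.  -0.6  1.3  0.5] TCP delta [-98.  18. 124.]
```

The standard is now at (0.5348, -0.209), which is good. I'll place the five samples 72° apart at 43 mm. Going to hover over the first sample, at about (0.525, 0.128).

Emit:
send_rows --pt "0 0 0 50 5 0 40" --pt "0 0 0 110 9 5 40" --pt "0 0 0 170 9 10 40" --pt "0 0 0 220 9 15 40" --pt "0 0 0 238 9 15 40" --pt "0 0 0 238 9 15 40" --pt "0 0 0 238 9 15 40" --pt "0 0 0 238 9 15 40"

```text
time_s: 16.58
ee_pos: [0.5268, 0.1266, 0.243]
ee_rot: [2.223, 2.206, -0.002]
wrist_force: [-0.2, -0.5, 0.3]
finger_gap: 0.0375
```

```bash
python3 look.py .098 yb
```

```text
16.575 [0.5268 0.1266 0.243 ] [ 0.003 -0.001  0.001  0.003  0.001  0.003] 0.0375
y [338.4 113.1] 304 [0.455  0.2109] [-0.2 -0.9  0.1  0.9] TCP delta [ 85. -73. 155.]
y [257.7 180.3] 247 [0.5248 0.1285] [-0.3 -0.7  0.3  0.6] TCP delta [  3.  -3. 156.]
y [328.4 180. ] 297 [0.5251 0.2044] [-0.5 -0.6  0.5  0.6] TCP delta [ 79.  -3. 155.]
y [322.7 246.9] 107 [0.6041 0.1991] [-5.7 -3.3  1.9  2.2] TCP delta [ 74.  76. 156.]
```

Emit:
send_rows --pt "0 0 0 3 -3 50 40" --pt "0 0 0 3 -3 100 40" --pt "0 0 0 3 -3 143 40" --pt "0 0 0 3 -3 155 40" --pt "0 0 0 3 -3 155 40" --pt "0 0 0 3 -3 155 0" --pt "0 0 0 3 -3 155 0" --pt "0 0 0 3 -3 155 0" --pt "0 0 0 3 -3 155 0"

```text
time_s: 17.75
ee_pos: [0.5258, 0.1288, 0.0897]
ee_rot: [2.221, 2.205, 0.002]
wrist_force: [0.3, 0.7, 5.4]
finger_gap: 0.0156
```

Emit:
send_rows --pt "0 0 0 0 0 -50 0" --pt "0 0 0 0 0 -110 0" --pt "0 0 0 -15 1 -160 0" --pt "0 0 0 -60 5 -180 0" --pt "0 0 0 -120 9 -180 0" --pt "0 0 0 -180 12 -180 0" --pt "0 0 0 -240 16 -180 0" --pt "0 0 0 -300 20 -180 0" --pt "0 0 0 -350 24 -180 0" --pt "0 0 0 -378 24 -180 0"

```text
time_s: 19.0
ee_pos: [0.5446, -0.2505, 0.2711]
ee_rot: [2.225, 2.203, 0.001]
wrist_force: [0.9, 1.4, -1.4]
finger_gap: 0.0158
```

Emit:
send_rows --pt "0 0 0 0 0 0 0" --pt "0 0 0 0 0 0 0"

```text
time_s: 19.25
ee_pos: [0.5444, -0.2497, 0.2703]
ee_rot: [2.227, 2.205, 0.001]
wrist_force: [0.9, 0.2, -0.7]
finger_gap: 0.0155
```

Emit:
send_rows --pt "0 0 0 0 5 30 0" --pt "0 0 0 0 5 65 0" --pt "0 0 0 0 5 85 0" --pt "0 0 0 0 5 100 0" --pt "0 0 0 0 5 115 0" --pt "0 0 0 0 5 126 0" --pt "0 0 0 0 5 131 0" --pt "0 0 0 0 5 131 0" --pt "0 0 0 0 5 131 25" --pt "0 0 0 0 5 131 30"

```text
time_s: 20.5
ee_pos: [0.5505, -0.2507, 0.1402]
ee_rot: [2.226, 2.204, 0.002]
wrist_force: [-0.8, 0.1, 0.8]
finger_gap: 0.0274
```

Emit:
send_rows --pt "0 0 0 0 0 0 30" --pt "0 0 0 0 0 -50 30" --pt "0 0 0 0 0 -100 40" --pt "0 0 0 40 0 -120 40" --pt "0 0 0 100 -10 -120 40" --pt "0 0 0 140 -10 -120 40" --pt "0 0 0 140 -10 -120 40" --pt "0 0 0 140 -10 -120 40"

```text
time_s: 21.5
ee_pos: [0.5411, -0.1105, 0.2594]
ee_rot: [2.225, 2.204, 0.001]
wrist_force: [-0.1, -0.3, -0.3]
finger_gap: 0.0378
```

```bash
python3 look.py .147 yb
```

```text
21.5 [ 0.5411 -0.1105  0.2594] [-0.022  0.01  -0.003  0.002  0.001  0.002] 0.0378
y [116. 197.] 456 [ 0.5482 -0.2499] [-0.5 -0.5  0.6  0.5] TCP delta [-138.    8.  124.]
b [182.  164.6] 75 [ 0.5185 -0.1821] [-1.8 -0.2  6.6  0.2] TCP delta [-71. -23. 123.]
b [154.4 183.8] 368 [ 0.5351 -0.209 ] [-0.9 -1.1  1.2  0.9] TCP delta [-97.  -6. 124.]
```

Sample D is in at (0.548, -0.250), upright and as planned. Next is C, at (0.525, 0.204).

Emit:
send_rows --pt "0 0 0 60 -5 0 40" --pt "0 0 0 120 -10 5 40" --pt "0 0 0 180 -14 10 40" --pt "0 0 0 240 -14 15 40" --pt "0 0 0 290 -14 15 40" --pt "0 0 0 315 -14 15 40" --pt "0 0 0 315 -14 15 40" --pt "0 0 0 315 -14 15 40" --pt "0 0 0 315 -14 15 40"

```text
time_s: 22.68
ee_pos: [0.5311, 0.2024, 0.2422]
ee_rot: [2.229, 2.2, 0.0]
wrist_force: [-0.2, 0.4, -0.1]
finger_gap: 0.0377
```

```bash
python3 look.py .098 yb
```

```text
22.675 [0.5311 0.2024 0.2422] [ 0.005 -0.004  0.     0.001  0.001  0.003] 0.0377
y [263.4 108.8] 194 [0.455  0.2106] [-0.3 -0.5  0.3  0.5] TCP delta [  8. -77. 155.]
y [257.4 176.7] 244 [0.5245 0.2041] [-0.9 -0.5  0.9  0.5] TCP delta [  2.  -8. 155.]
y [255.1 247.5] 298 [0.6075 0.2004] [ 0.1 -0.3 -0.1  0.3] TCP delta [ -0.  75. 156.]
y [321.8 247.3] 75 [0.6077 0.2734] [-4.8 -1.9  1.9  1.6] TCP delta [ 73.  75. 155.]
```

Emit:
send_rows --pt "0 0 0 2 -7 50 40" --pt "0 0 0 2 -7 100 40" --pt "0 0 0 2 -7 143 40" --pt "0 0 0 2 -7 154 40" --pt "0 0 0 2 -7 154 40" --pt "0 0 0 2 -7 154 0" --pt "0 0 0 2 -7 154 0" --pt "0 0 0 2 -7 154 0" --pt "0 0 0 2 -7 154 0"

```text
time_s: 23.85
ee_pos: [0.5261, 0.2041, 0.0899]
ee_rot: [2.228, 2.199, 0.005]
wrist_force: [0.1, 0.2, 5.4]
finger_gap: 0.0155
```

Emit:
send_rows --pt "0 0 0 0 0 -50 0" --pt "0 0 0 0 0 -110 0" --pt "0 0 0 -20 1 -160 0" --pt "0 0 0 -75 -3 -180 0" --pt "0 0 0 -135 -9 -180 0" --pt "0 0 0 -195 -12 -180 0" --pt "0 0 0 -255 -16 -180 0" --pt "0 0 0 -315 -20 -180 0" --pt "0 0 0 -375 -24 -180 0" --pt "0 0 0 -425 -24 -180 0"

```text
time_s: 25.1
ee_pos: [0.4938, -0.2216, 0.2712]
ee_rot: [2.23, 2.199, 0.004]
wrist_force: [1.2, 0.0, -1.3]
finger_gap: 0.0157
```

Emit:
send_rows --pt "0 0 0 -12 0 0 0" --pt "0 0 0 -12 0 0 0" --pt "0 0 0 -12 0 0 0"

```text
time_s: 25.48
ee_pos: [0.4938, -0.2322, 0.2711]
ee_rot: [2.229, 2.201, 0.005]
wrist_force: [-0.5, -0.0, -1.1]
finger_gap: 0.0155
```

Emit:
send_rows --pt "0 0 0 -2 8 30 0" --pt "0 0 0 -2 8 65 0" --pt "0 0 0 -2 8 85 0" --pt "0 0 0 -2 8 100 0" --pt "0 0 0 -2 8 115 0" --pt "0 0 0 -2 8 127 0" --pt "0 0 0 -2 8 132 0" --pt "0 0 0 -2 8 132 0" --pt "0 0 0 -2 8 132 25" --pt "0 0 0 -2 8 132 30"

```text
time_s: 26.72
ee_pos: [0.5033, -0.2351, 0.1399]
ee_rot: [2.228, 2.2, 0.006]
wrist_force: [-0.1, 0.4, 0.6]
finger_gap: 0.0279
```

Emit:
send_rows --pt "0 0 0 0 0 0 30" --pt "0 0 0 0 0 -50 30" --pt "0 0 0 0 0 -100 40" --pt "0 0 0 40 10 -120 40" --pt "0 0 0 90 30 -120 40" --pt "0 0 0 120 35 -120 40" --pt "0 0 0 120 35 -120 40" --pt "0 0 0 120 35 -120 40"

```text
time_s: 27.72
ee_pos: [0.5384, -0.1156, 0.2597]
ee_rot: [2.228, 2.199, 0.005]
wrist_force: [-0.5, 0.0, -0.2]
finger_gap: 0.0373
```

```bash
python3 look.py .147 yb
```

```text
27.725 [ 0.5384 -0.1156  0.2597] [-0.02   0.001  0.001  0.001  0.001  0.003] 0.0373
y [129.7 153.1] 464 [ 0.5025 -0.2354] [-0.3 -0.5  0.4  0.5] TCP delta [-119.  -35.  124.]
y [121.  199.6] 442 [ 0.5486 -0.2501] [-0.2 -0.7  0.2  0.6] TCP delta [-133.   11.  124.]
b [185.5 165.3] 65 [ 0.5175 -0.1843] [-1.7 -0.9  4.3  0.8] TCP delta [-68. -21. 124.]
b [159.5 186.3] 364 [ 0.5346 -0.2096] [-1.1 -1.2  1.4  1.1] TCP delta [-93.  -4. 124.]
```

Good. Next is B, at (0.6075, 0.200).

Emit:
send_rows --pt "0 0 0 60 13 0 40" --pt "0 0 0 120 26 5 40" --pt "0 0 0 180 40 10 40" --pt "0 0 0 240 54 15 40" --pt "0 0 0 290 64 15 40" --pt "0 0 0 316 68 15 40" --pt "0 0 0 316 68 15 40" --pt "0 0 0 316 68 15 40" --pt "0 0 0 316 68 15 40"

```text
time_s: 28.9
ee_pos: [0.611, 0.1972, 0.244]
ee_rot: [2.231, 2.196, 0.005]
wrist_force: [-0.4, 0.5, -0.4]
finger_gap: 0.0375
```

```bash
python3 look.py .098 yb
```

```text
28.9 [0.611  0.1972 0.244 ] [ 0.003 -0.002  0.001  0.004 -0.     0.001] 0.0375
y [267.6  23.7] 367 [0.4552 0.2108] [-0.4 -0.3  0.4  0.4] TCP delta [  12. -158.  155.]
y [258.8 178.6] 244 [0.6076 0.2005] [-0.3 -0.6  0.3  0.6] TCP delta [  4.  -5. 157.]
y [324.6 179.2] 291 [0.6097 0.2712] [-0.3 -0.6  0.3  0.6] TCP delta [ 75.  -4. 157.]
```

Emit:
send_rows --pt "0 0 0 4 -4 50 40" --pt "0 0 0 4 -4 100 40" --pt "0 0 0 4 -4 143 40" --pt "0 0 0 4 -4 156 40" --pt "0 0 0 4 -4 156 40" --pt "0 0 0 4 -4 156 0" --pt "0 0 0 4 -4 156 0" --pt "0 0 0 4 -4 156 0" --pt "0 0 0 4 -4 156 0"

```text
time_s: 30.08
ee_pos: [0.6097, 0.2008, 0.0899]
ee_rot: [2.23, 2.195, 0.01]
wrist_force: [0.2, 0.3, 5.3]
finger_gap: 0.0158
```

Emit:
send_rows --pt "0 0 0 0 0 -50 0" --pt "0 0 0 0 0 -110 0" --pt "0 0 0 -20 0 -160 0" --pt "0 0 0 -75 -3 -180 0" --pt "0 0 0 -135 -7 -180 0" --pt "0 0 0 -195 -10 -180 0" --pt "0 0 0 -255 -14 -180 0" --pt "0 0 0 -315 -18 -180 0" --pt "0 0 0 -370 -21 -180 0" --pt "0 0 0 -409 -21 -180 0"

```text
time_s: 31.32
ee_pos: [0.5788, -0.2093, 0.2705]
ee_rot: [2.233, 2.194, 0.009]
wrist_force: [0.2, 0.5, -1.0]
finger_gap: 0.0155
```

Emit:
send_rows --pt "0 0 0 0 0 0 0" --pt "0 0 0 0 0 0 0" --pt "0 0 0 0 0 0 0"

```text
time_s: 31.7
ee_pos: [0.579, -0.2079, 0.2704]
ee_rot: [2.231, 2.196, 0.009]
wrist_force: [0.6, -0.2, -1.3]
finger_gap: 0.0153
```

Emit:
send_rows --pt "0 0 0 -1 1 30 0" --pt "0 0 0 -1 1 65 0" --pt "0 0 0 -1 1 85 0" --pt "0 0 0 -1 1 100 0" --pt "0 0 0 -1 1 115 0" --pt "0 0 0 -1 1 126 0" --pt "0 0 0 -1 1 131 0" --pt "0 0 0 -1 1 131 0" --pt "0 0 0 -1 1 131 25" --pt "0 0 0 -1 1 131 30"

```text
time_s: 32.95
ee_pos: [0.5819, -0.2096, 0.1403]
ee_rot: [2.23, 2.195, 0.01]
wrist_force: [0.7, -0.0, -0.2]
finger_gap: 0.0276
```

Emit:
send_rows --pt "0 0 0 0 0 0 30" --pt "0 0 0 0 0 -50 30" --pt "0 0 0 0 0 -100 40" --pt "0 0 0 40 0 -120 40" --pt "0 0 0 90 0 -120 40" --pt "0 0 0 120 0 -120 40" --pt "0 0 0 120 0 -120 40" --pt "0 0 0 120 0 -120 40"

```text
time_s: 33.95
ee_pos: [0.5823, -0.0897, 0.2599]
ee_rot: [2.23, 2.194, 0.009]
wrist_force: [-0.2, 0.4, 0.3]
finger_gap: 0.0376
```

```bash
python3 look.py .147 yb
```

```text
33.95 [ 0.5823 -0.0897  0.2599] [-0.018  0.005 -0.003  0.003  0.001  0.001] 0.0376
y [ 98.4 107.1] 546 [ 0.5024 -0.2352] [-0.1 -0.3  0.2  0.3] TCP delta [-146.  -79.  123.]
y [ 89.9 157.1] 510 [ 0.5483 -0.2506] [ 0.  -0.7 -0.   0.6] TCP delta [-161.  -33.  124.]
y [133.9 187.3] 439 [ 0.5797 -0.2097] [-0.2 -0.7  0.2  0.7] TCP delta [-119.   -2.  124.]
b [128.5 141.9] 415 [ 0.5351 -0.2094] [-0.9 -1.6  1.2  1.3] TCP delta [-120.  -47.  124.]
```

Emit:
send_rows --pt "0 0 0 60 3 0 40" --pt "0 0 0 120 8 5 40" --pt "0 0 0 180 14 10 40" --pt "0 0 0 240 20 15 40" --pt "0 0 0 290 25 15 40" --pt "0 0 0 340 25 15 40" --pt "0 0 0 358 25 15 40" --pt "0 0 0 358 25 15 40" --pt "0 0 0 358 25 15 40" --pt "0 0 0 358 25 15 40"

```text
time_s: 35.25
ee_pos: [0.614, 0.2655, 0.2438]
ee_rot: [2.234, 2.19, 0.009]
wrist_force: [-0.2, -0.7, 0.3]
finger_gap: 0.0377
```

```bash
python3 look.py .098 yb
```

```text
35.25 [0.614  0.2655 0.2438] [ 0.004  0.001 -0.002  0.003 -0.001  0.002] 0.0377
y [196.  22.] 405 [0.4552 0.2106] [-0.5 -0.3  0.6  0.4] TCP delta [ -57. -160.  155.]
y [260.7 177.4] 246 [0.61  0.271] [-0.3 -0.6  0.3  0.6] TCP delta [  6.  -6. 157.]
```

Emit:
send_rows --pt "0 0 0 6 -5 50 40" --pt "0 0 0 6 -5 100 40" --pt "0 0 0 6 -5 143 40" --pt "0 0 0 6 -5 156 40" --pt "0 0 0 6 -5 156 40" --pt "0 0 0 6 -5 156 0" --pt "0 0 0 6 -5 156 0" --pt "0 0 0 6 -5 156 0" --pt "0 0 0 6 -5 156 0"

```text
time_s: 36.42
ee_pos: [0.6121, 0.2713, 0.0898]
ee_rot: [2.232, 2.19, 0.014]
wrist_force: [0.7, -1.0, 5.4]
finger_gap: 0.0156
```

Emit:
send_rows --pt "0 0 0 0 0 -50 0" --pt "0 0 0 0 0 -110 0" --pt "0 0 0 -20 0 -160 0" --pt "0 0 0 -75 -8 -180 0" --pt "0 0 0 -135 -15 -180 0" --pt "0 0 0 -195 -23 -180 0" --pt "0 0 0 -255 -31 -180 0" --pt "0 0 0 -315 -39 -180 0" --pt "0 0 0 -375 -47 -180 0" --pt "0 0 0 -430 -52 -180 0"

```text
time_s: 37.67
ee_pos: [0.5479, -0.1586, 0.2698]
ee_rot: [2.233, 2.19, 0.014]
wrist_force: [-0.4, -0.6, -1.8]
finger_gap: 0.0155
```

Emit:
send_rows --pt "0 0 0 0 0 0 0" --pt "0 0 0 0 0 0 0" --pt "0 0 0 0 0 0 0"

```text
time_s: 38.05
ee_pos: [0.5481, -0.1572, 0.2696]
ee_rot: [2.232, 2.193, 0.014]
wrist_force: [-0.2, -0.1, -0.2]
finger_gap: 0.0159
```

Emit:
send_rows --pt "0 0 0 -10 1 15 0" --pt "0 0 0 -10 1 55 0" --pt "0 0 0 -10 1 82 0" --pt "0 0 0 -10 1 100 0" --pt "0 0 0 -10 1 115 0" --pt "0 0 0 -10 1 126 0" --pt "0 0 0 -10 1 130 0" --pt "0 0 0 -10 1 130 0" --pt "0 0 0 -10 1 130 25" --pt "0 0 0 -10 1 130 30"

```text
time_s: 39.3
ee_pos: [0.5515, -0.1678, 0.1407]
ee_rot: [2.23, 2.191, 0.015]
wrist_force: [-0.6, -0.1, 0.2]
finger_gap: 0.0278
```

Emit:
send_rows --pt "0 0 0 0 0 0 30" --pt "0 0 0 0 0 -50 30" --pt "0 0 0 0 0 -100 40" --pt "0 0 0 40 0 -120 40" --pt "0 0 0 90 0 -120 40" --pt "0 0 0 90 0 -120 40" --pt "0 0 0 90 0 -120 40" --pt "0 0 0 90 0 -120 40"

```text
time_s: 40.3
ee_pos: [0.5509, -0.0784, 0.26]
ee_rot: [2.232, 2.19, 0.014]
wrist_force: [-0.2, -0.6, 0.1]
finger_gap: 0.0377
```

```bash
python3 look.py .147 yb
```

```text
40.3 [ 0.5509 -0.0784  0.26  ] [-0.005  0.001 -0.     0.001  0.     0.001] 0.0377
y [ 91.2 141.1] 538 [ 0.5019 -0.2348] [-0.1 -0.4  0.1  0.4] TCP delta [-157.  -48.  124.]
y [163.8 187.2] 408 [ 0.5485 -0.1685] [ 0.  -0.3 -0.1  0.3] TCP delta [-90.  -3. 124.]
y [ 83.9 188.2] 501 [ 0.5485 -0.2505] [ 0.3 -0.7 -0.3  0.6] TCP delta [-172.   -1.  125.]
y [127.1 217.2] 454 [ 0.5794 -0.2091] [-0.5 -0.5  0.6  0.5] TCP delta [-130.   29.  125.]
b [121.2 174.5] 414 [ 0.535  -0.2094] [-0.5 -1.2  0.6  1. ] TCP delta [-131.  -15.  124.]
```

Emit:
send_rows --pt "0 0 0 50 -18 0 40" --pt "0 0 0 105 -37 5 40" --pt "0 0 0 160 -55 10 40" --pt "0 0 0 215 -74 15 40" --pt "0 0 0 260 -88 15 40" --pt "0 0 0 288 -96 15 40" --pt "0 0 0 288 -96 15 40" --pt "0 0 0 288 -96 15 40" --pt "0 0 0 288 -96 15 40"

```text
time_s: 41.48
ee_pos: [0.4612, 0.21, 0.2424]
ee_rot: [2.235, 2.187, 0.014]
wrist_force: [-0.3, 0.2, -0.7]
finger_gap: 0.0374
```

```bash
python3 look.py .098 yb
```

```text
41.475 [0.4612 0.21   0.2424] [ 0.    -0.001 -0.002  0.004  0.001  0.003] 0.0374
y [256.1 175.5] 247 [0.4552 0.2105] [-0.4 -0.6  0.4  0.6] TCP delta [  1.  -9. 155.]
```

Emit:
send_rows --pt "0 0 0 1 -8 50 40" --pt "0 0 0 1 -8 100 40" --pt "0 0 0 1 -8 143 40" --pt "0 0 0 1 -8 154 40" --pt "0 0 0 1 -8 154 40" --pt "0 0 0 1 -8 154 0" --pt "0 0 0 1 -8 154 0" --pt "0 0 0 1 -8 154 0" --pt "0 0 0 1 -8 154 0"

```text
time_s: 42.65
ee_pos: [0.4568, 0.211, 0.0899]
ee_rot: [2.234, 2.186, 0.019]
wrist_force: [-0.4, 0.2, 6.1]
finger_gap: 0.0153
```

Emit:
send_rows --pt "0 0 0 0 0 -50 0" --pt "0 0 0 0 0 -110 0" --pt "0 0 0 -20 2 -160 0" --pt "0 0 0 -70 9 -180 0" --pt "0 0 0 -125 17 -180 0" --pt "0 0 0 -180 25 -180 0" --pt "0 0 0 -235 33 -180 0" --pt "0 0 0 -290 41 -180 0" --pt "0 0 0 -345 49 -180 0" --pt "0 0 0 -390 54 -180 0"

```text
time_s: 43.9
ee_pos: [0.4985, -0.1815, 0.2709]
ee_rot: [2.236, 2.187, 0.017]
wrist_force: [0.0, 0.2, -1.4]
finger_gap: 0.0155
```

Emit:
send_rows --pt "0 0 0 0 0 0 0" --pt "0 0 0 0 0 0 0" --pt "0 0 0 0 0 0 0"

```text
time_s: 44.28
ee_pos: [0.4985, -0.1802, 0.2709]
ee_rot: [2.234, 2.189, 0.018]
wrist_force: [-0.6, -0.4, -1.2]
finger_gap: 0.0157
```

Emit:
send_rows --pt "0 0 0 -3 2 30 0" --pt "0 0 0 -3 2 65 0" --pt "0 0 0 -3 2 85 0" --pt "0 0 0 -3 2 100 0" --pt "0 0 0 -3 2 115 0" --pt "0 0 0 -3 2 127 0" --pt "0 0 0 -3 2 131 0" --pt "0 0 0 -3 2 131 0" --pt "0 0 0 -3 2 131 25" --pt "0 0 0 -3 2 131 30"

```text
time_s: 45.52
ee_pos: [0.5032, -0.1838, 0.1409]
ee_rot: [2.233, 2.187, 0.019]
wrist_force: [0.4, 0.5, -0.3]
finger_gap: 0.0271
```

Emit:
send_rows --pt "0 0 0 0 0 0 30" --pt "0 0 0 0 0 -50 30" --pt "0 0 0 0 0 -100 40" --pt "0 0 0 40 10 -120 40" --pt "0 0 0 90 30 -120 40" --pt "0 0 0 90 35 -120 40" --pt "0 0 0 90 35 -120 40" --pt "0 0 0 90 35 -120 40"

```text
time_s: 46.52
ee_pos: [0.5374, -0.0953, 0.261]
ee_rot: [2.235, 2.186, 0.018]
wrist_force: [0.8, -0.6, -0.0]
finger_gap: 0.0378
```

```bash
python3 look.py .147 yb; python3 - <<'E'
from h import *
import pickle
t=capture("top");d=capture("side");pickle.dump((t,d),open("c6.pkl","wb"))
P=None
for c,(a,b) in((t,((340,400,180,250))[:0] or ((345,190),(425,235))),): pass
x=cv2.resize(t["color"][165:285,285:425],None,fx=2.8,fy=2.8); y=cv2.resize(d["color"][205:325,215:345],None,fx=2.8,fy=2.8)
cv2.imwrite("pics/end6.png",np.hstack([x,y])[...,::-1])
for p in blobs(t,"b",(360,180,430,250))[0]:
  for q in blobs(d,"b",(260,260,340,330))[0]: print(p,q,tri([(t,*p[0]),(d,*q[0])]).round(4))
E
```

```text
46.525 [ 0.5374 -0.0953  0.261 ] [-0.006 -0.003  0.002  0.003 -0.001  0.   ] 0.0378
y [161.4 152.8] 413 [ 0.5014 -0.1837] [ 0.1 -0.7 -0.1  0.6] TCP delta [-89. -36. 125.]
y [109.6 154.6] 498 [ 0.5024 -0.235 ] [-0.3 -0.2  0.3  0.2] TCP delta [-140.  -34.  125.]
y [182.  199.9] 385 [ 0.549  -0.1682] [-0.1  0.1  0.1 -0.1] TCP delta [-72.  11. 125.]
y [102.3 200.8] 465 [ 0.5484 -0.2502] [-0.  -0.8  0.   0.7] TCP delta [-154.   12.  126.]
y [145.1 229.2] 427 [ 0.5794 -0.2091] [-0.3 -1.1  0.3  1. ] TCP delta [-112.   42.  126.]
b [139.6 187.4] 388 [ 0.5351 -0.2093] [-0.7 -0.8  0.8  0.7] TCP delta [-114.   -2.  125.]
```

View pics/end6.png

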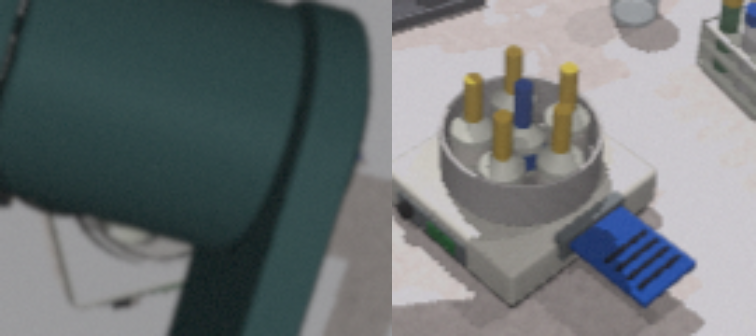

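All five samples stand upright around the standard, which is centred. Top view is blocked by the arm, but side and wrist views are clear. Next I turn the tool 90°, so the gripper's long body stays clear of the stoppers, and go above the pedal.

Emit:
send_rows --pt "0 0 9 -10 2 0 0" --pt "0 0 18 -40 6 0 0" --pt "0 0 27 -70 11 0 0" --pt "0 0 36 -100 16 0 0" --pt "0 0 45 -130 20 0 0" --pt "0 0 54 -160 25 0 0" --pt "0 0 63 -190 29 0 0" --pt "0 0 72 -220 34 0 0" --pt "0 0 81 -250 39 0 0" --pt "0 0 90 -250 39 0 0"

```text
time_s: 47.92
ee_pos: [0.5699, -0.349, 0.2613]
ee_rot: [3.139, -0.05, 0.028]
wrist_force: [-0.5, 0.8, -0.5]
finger_gap: 0.0003
```

Emit:
send_rows --pt "0 0 0 0 0 0 0" --pt "0 0 0 0 0 0 0" --pt "0 0 0 0 0 0 0" --pt "0 0 0 0 0 0 0"

```text
time_s: 48.42
ee_pos: [0.5699, -0.3487, 0.2615]
ee_rot: [3.139, -0.048, 0.028]
wrist_force: [0.5, 0.6, -0.7]
finger_gap: 0.0009
```

```bash
python3 - <<'E'
from h import *
import pickle
C=pickle.load(open("c0.pkl","rb")); t,s0=C["top"],C["side"]
f=lambda x,y:onz(t,285+x/3.98,170+y/3.98,.05)[:2].round(4)
print("outer",f(484,102),f(516,208),"inner",f(352,135),f(382,240),"pad",f(446,168))
g=lambda x,y:onz(s0,205+x/5,225+y/5,.05)[:2].round(4)
print("side outer",g(593,372),g(505,440),"inner",g(460,265),g(368,335))
c=capture("wrist");save(c,"pics/w7.png");pickle.dump(c,open("c7.pkl","wb"))
s=sensors.read_state();print(s["time_s"],s["ee_pos"],R.from_rotvec(s["ee_rot"]).as_matrix().round(3).tolist(),s["finger_gap"])
E
```

```text
outer [ 0.6084 -0.37  ] [ 0.5468 -0.386 ] inner [ 0.589  -0.2909] [ 0.5287 -0.3062] pad [ 0.57   -0.3454]
side outer [ 0.6087 -0.3748] [ 0.5519 -0.3879] inner [ 0.5909 -0.2917] [ 0.5296 -0.3084]
48.475 [ 0.56995614 -0.34869825  0.26153917] [[0.999, -0.031, 0.018], [-0.031, -1.0, -0.003], [0.018, 0.002, -1.0]] 0.0005292525376262877
```

View pics/w7.png

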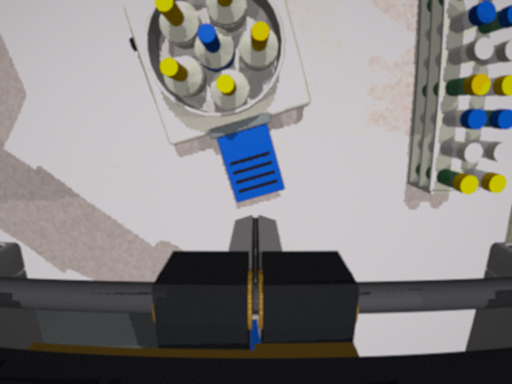

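The wrist view shows the full pack: blue in the middle and five yellow around it. The pedal is at (250,163), and the pad point works out at (0.572, -0.350), under the tool. Going down to just touch.

Emit:
send_rows --pt "0 0 0 1 2 50 0" --pt "0 0 0 1 2 100 0" --pt "0 0 0 0 2 145 0" --pt "0 0 0 0 2 170 0" --pt "0 0 0 0 2 182 0" --pt "0 0 0 0 2 190 0" --pt "0 0 0 0 2 192 0" --pt "0 0 0 0 2 192 0"

```text
time_s: 49.48
ee_pos: [0.5738, -0.3516, 0.0716]
ee_rot: [3.137, -0.048, 0.031]
wrist_force: [-2.7, 1.3, 3.9]
finger_gap: 0.0003
```

Emit:
send_rows --pt "0 0 0 0 0 4 0" --pt "0 0 0 0 0 8 0" --pt "0 0 0 0 0 11 0" --pt "0 0 0 0 0 14 0" --pt "0 0 0 0 0 15 0" --pt "0 0 0 0 0 15 0"

```text
time_s: 50.22
ee_pos: [0.575, -0.3522, 0.06]
ee_rot: [3.135, -0.048, 0.036]
wrist_force: [-3.7, 1.9, 10.4]
finger_gap: 0.0002
```

Emit:
send_rows --pt "0 0 0 0 0 3 0" --pt "0 0 0 0 0 5 0" --pt "0 0 0 0 0 5 0"

```text
time_s: 50.6
ee_pos: [0.5761, -0.3531, 0.0587]
ee_rot: [3.132, -0.047, 0.041]
wrist_force: [-3.2, 1.7, 10.9]
finger_gap: 0.0003
```

Emit:
send_rows --pt "0 0 0 0 0 6 0" --pt "0 0 0 0 0 8 0" --pt "0 0 0 0 0 8 0" --pt "0 0 0 0 0 8 0"

```text
time_s: 51.1
ee_pos: [0.5776, -0.3546, 0.0575]
ee_rot: [3.128, -0.047, 0.049]
wrist_force: [-8.0, 2.5, 19.6]
finger_gap: 0.0002
```

Force jumped to about 20 N, so the pedal is at its stop. Holding it for about a second.

Emit:
send_rows --pt "0 0 0 0 0 6 0" --pt "0 0 0 0 0 6 0" --pt "0 0 0 0 0 6 0" --pt "0 0 0 0 0 6 0" --pt "0 0 0 0 0 6 0" --pt "0 0 0 0 0 6 0" --pt "0 0 0 0 0 6 0" --pt "0 0 0 0 0 6 0"

```text
time_s: 52.1
ee_pos: [0.5796, -0.3565, 0.057]
ee_rot: [3.123, -0.047, 0.058]
wrist_force: [-3.6, 1.7, 13.8]
finger_gap: 0.0008
```

```bash
python3 - <<'E'
from h import *
d=capture("side");save(d,"pics/s8.png")
import pickle
d0=pickle.load(open("c6.pkl","rb"))[1]
cv2.imwrite("pics/s8z.png",np.hstack([cv2.resize(x["color"][225:325,230:340],None,fx=3.5,fy=3.5) for x in(d0,d)])[...,::-1])
E
```

```text
(no output)
```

View pics/s8z.png

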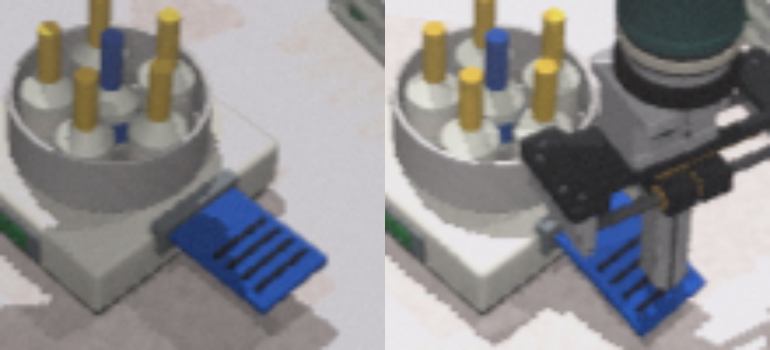

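The pedal is visibly down, and the force stayed above the 11 N needed at the stop. One more firm second to be safe, then lift off, back out over the outside and retreat high.

Emit:
send_rows --pt "0 0 0 0 -4 7 0" --pt "0 0 0 0 -4 10 0" --pt "0 0 0 0 -4 10 0" --pt "0 0 0 0 -4 10 0" --pt "0 0 0 0 -4 10 0" --pt "0 0 0 0 -4 10 0"

```text
time_s: 52.9
ee_pos: [0.5801, -0.3563, 0.0564]
ee_rot: [3.114, -0.048, 0.064]
wrist_force: [-12.7, 1.3, 26.9]
finger_gap: 0.0003
```

Emit:
send_rows --pt "0 0 0 0 0 -6 0" --pt "0 0 0 0 0 -14 0" --pt "0 0 0 0 0 -24 0" --pt "0 0 0 0 0 -60 0" --pt "0 0 0 0 0 -110 0" --pt "0 0 0 0 0 -160 0" --pt "0 0 0 0 0 -210 0" --pt "0 0 0 -40 10 -230 0" --pt "0 0 0 -100 30 -230 0" --pt "0 0 0 -160 40 -230 0"

```text
time_s: 54.15
ee_pos: [0.4086, -0.3855, 0.2798]
ee_rot: [3.114, -0.047, 0.064]
wrist_force: [-0.3, -0.7, 1.2]
finger_gap: 0.0004
```

Emit:
send_rows --pt "0 0 0 -60 0 0 0" --pt "0 0 0 -110 0 0 0" --pt "0 0 0 -110 0 0 0" --pt "0 0 0 -110 0 0 0" --pt "0 0 0 -110 0 0 0"

```text
time_s: 54.78
ee_pos: [0.3, -0.3822, 0.2749]
ee_rot: [3.114, -0.044, 0.064]
wrist_force: [1.1, 0.6, -1.1]
finger_gap: 0.0004
```

```bash
python3 - <<'E'
from h import *
t=capture("top");d=capture("side");s=sensors.read_state();print(s["time_s"],s["ee_pos"],s["wrist_force"].round(1))
for p in blobs(t,"b",(360,180,430,250))[0]:
  for q in blobs(d,"b",(260,260,340,330))[0]: print(p,q,tri([(t,*p[0]),(d,*q[0])]).round(4))
cv2.imwrite("pics/fin.png",np.hstack([cv2.resize(t["color"][160:300,100:430],None,fx=1.6,fy=1.6),cv2.resize(d["color"][140:330,130:345],None,fx=224/190,fy=224/190)])[...,::-1])
E
```

```text
54.875 [ 0.29992857 -0.38219625  0.27490065] [ 0.3 -0.3 -0.1]
(array([392.9, 212.8]), 806, [375, 197, 38, 32]) (array([299.5, 295.7]), 648, [279, 279, 44, 35]) [ 0.5689 -0.3371  0.0455]
```

View pics/fin.png

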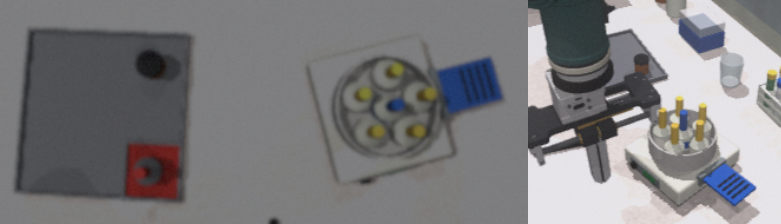

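The pedal is back at its rest position (its blob is where it was at the start). The spent bottle stands in the red corner, the pack is complete, and the jar and beaker look untouched.

```bash
python3 -c "
from workcell import r
print(r.sign_off())"
```

```text
the job is handed in; nothing more can be done
None
```

The job is done and handed in at about 55 s of the 210 s allowed; the sign-off gives no verdict.

- **Spent bottle:** it stands upright in the red returns corner, released within a millimetre or so of its centre.
- **Standard:** it first landed 7 mm off because the arm was still settling. I regripped it and moved it to within about 1 mm of the drum's axis.
- **Samples:** five were present. All five are upright around the standard, at about 41–45 mm from it and 72° apart, lowered in.
- **Pedal:** I pressed it to its stop, where the force rose from about 11 N to 20–27 N, and held it there for well over a second. In the last top and side pictures it was back where it started.
- **Bystanders:** the jar and beaker look untouched.

**Disagreements:**
- My first top-view positions for the stoppers were 5–8 mm off, because only the lit tips were detected. I used the wrist camera's positions instead.
- The pressing point drifted about 8 mm outward along the pedal during the hold.

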